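Lower the microscope's tilted-back lamp arm past its ratchet

TASK

The lamp arm of the microscope is tilted back and its ratchet holds it up: press the orange thumb paddle on top of the arm until the pawl is free of the teeth and, keeping it pressed, push the arm gently all the way down to its stop over the dish, then let go so that the pawl springs back. Only press and push with the fingertips: do not lift the arm any higher, and leave the dish on the stage and the bottle, slide box and beaker beside the microscope undisturbed.

Things in the scene. Friction and masses are not known exactly. Their poses are not given: they have to be found in the camera images.
- microscope: White digital inverted microscope with a black stage, fixed; 330 mm long (own x), 190 wide (y). Origin: centre of its underside; z up; -x = open front with stage, +x = rear with hinge pillar. Base 48 mm high, stage top 105, pillar 156. Stands sideways to the robot: the lamp arm runs from the pillar roughly towards world -y (own yaw 1.15 to 2.0).
- tilt_hinge (a point): Centre of the lamp arm's hinge, 120 mm behind the microscope's origin (own +x), 190 mm above the bench; hinge axis level, along own y; axes as the microscope's. Round it a fixed steel quadrant of 52 mm radius with sawteeth every 0.2 rad, which stop the arm from sinking but not from rising.
- lamp_arm (a joint): Tilt of the white lamp arm, rad: 0 = level on its stop (working position), positive = tilted back, lamp end up; starts 0.35 to 0.70. Beam 50 mm wide, its top 33 mm above the hinge line (line from the hinge along the arm). Stiff hinge: it stays where left; pushing it down at the paddle takes 10 to 15 N once the pawl is free. With the pawl in, it sinks one tooth at most, then the tooth holds it.
- lamp_end (a point): Centre of the flat top of the round lamp house (66 mm diameter) at the arm's end: 205 mm from the hinge along the arm, 46 mm above the hinge line. Axes turn with the arm: -x along the arm away from the hinge.
- pawl (a joint): Turn of the sprung pawl on the arm, rad: 0 = nose fully in the teeth, 0.2 = paddle pressed to its stop; over 0.11 the nose is clear. Resting on a tooth's slope it may start at up to 0.11. 2.5 N on the paddle starts to move it, 5 to 6 N takes it to its stop. Let go, it springs back into the teeth.
- paddle (a point): Centre of the top of the orange thumb paddle (58 mm along the arm, 36 wide), part of the pawl. At pawl 0: 128 mm from the hinge along the arm, 68 mm above the hinge line; the pawl's pin is 62 mm along, 48 above. Pressed to its stop the point sinks 14 mm towards the arm; pressing on pushes the arm down. Own z: outward normal; -x: towards the lamp.
- stage_centre (a point): Point on the stage's top face under the lamp, 85 mm in front of the microscope's origin, 105 mm above the bench.
- dish: Closed clear culture dish, loose on the stage under the lamp, 60 mm diameter, 14 mm high. Origin: centre of its underside.
- bottle: Amber bottle with blue cap standing on the bench, 56 mm diameter, 115 mm high. Origin: centre of its underside.
- slide_box: Blue flat box for slides lying on the bench, 87 x 102 x 34 mm. Origin: centre of its underside.
- beaker: White open beaker standing on the bench, 54 mm diameter, 60 mm high. Origin: centre of its underside.
There are look-alikes about, which are no part of the job. There is more than one size of the beaker; the one meant has the size given above. Of the things that look like the dish, the larger one is meant.

How it is judged:
By the outcome, as a careful person would: the job done as asked, in the order asked, and still so for the second after the job is handed in, with the robot touching nothing.
It also fails if it takes over 42 s, if anything falls off the work surface, if the arm or the gripper's body presses on something with over 40 N, if the wrist force passes 120 N, or if a joint passes its speed limit or range.

ROBOT

A 6-joint arm with a two-finger parallel gripper is mounted at the origin on the work surface. World frame = base frame: x ahead of the robot, y to its left, z up, the work surface at z = 0. Lengths are in m, angles in rad, forces in N, time in s.
With the tool pointing down it reaches from about 0.275 to 0.85 m from the base axis. Payload 19 kg.
Tool frame: the origin (TCP) lies on the centre line of the jaws, within the pads' length; the fingertips stand 8 mm ahead of it and the grasp point (between the pads) lies 11 mm behind it (tip_reach is the distance from the TCP to the fingertips, in m); z points along the fingers, y is the direction in which the jaws open and shut (so a half turn about z gives the same grasp; the last joint's range is limited). The gripper opens to 85 mm and grips with 20 to 120 N. Pads are 22 mm wide; open, the fingers measure 114 mm over their backs; the gripper's body (76 mm by 85 mm) begins 54 mm behind the grasp point. The pads swing forward as they close: fully open they stand 13 mm farther back than shut.
Start: joints at [1.189, 0.15, 1.437, -0, 1.554, -0.134], TCP at [0.141, 0.557, 0.239] pointing down, gripper open.
Joint ranges: [-2.8, 2.8], [-0.68, 2.1], [0.12, 2.68], [-1.39, 4.53], [0.16, 2.79], [-2.81, 2.81]. Speed limits (rad/s): [1.89, 1.89, 2.22, 3.01, 3.01, 3.01].

INTERFACE

Orientations are given as a unit quaternion [w, x, y, z].
In Python, from station import sense, get_image, calibration, sign_off, cut_out, tip_reach gives the robot as it stands.
- The arm moves only by the tool carry_out, never from a script. Its argument "moves" is a list of rows, each an object of numbers: "dx", "dy", "dz": the shift along the tool's x, y, z in units of 60 mm (1.0 is 60 mm); "ax", "ay", "az": the turn, a rotation vector about the tool's x, y, z in rad; "claw": the opening, from 0 (shut) to 1 (fully open). In form: [{"dx": .., "dy": .., "dz": .., "ax": .., "ay": .., "az": .., "claw": ..}, ...]. A call has 1 to 8 rows; each row is the pose to reach, as a shift and turn from the pose commanded when the call began, along the tool's axes at that moment; what a row does not reach only later rows make up. A row lasts 1/8 s, in which the tool goes at most 62.5 mm and 10.7 degrees, less where a joint would pass 70% of its speed; a pose out of reach is approached as far as the arm can. A call with a gripper value outside its range is refused whole. The fingers move at their own pace and stop on an object; "squeeze" is the grip in N (left out, the last holds). Time passes only in rows, so rows that repeat a pose let the fingers close. It gives the time, the measured TCP pose, the force and the opening at its end, in the units of the state.
- sense(): the state, without advancing time (a new reading comes with each control period).
- get_image(name): name is "side" or "top"; returns the picture (420x560x3 uint8, blue, green, red); there is no depth.
- calibration(name): a dict with "fx", "fy", "cx", "cy" (pixels), "cam_to_world" (4x4, takes a point from camera to world coordinates). Camera axes: x right, y down, z forward; pixel columns grow to the right and rows downward; lengths in m; the calibration is good to about 2 mm. A picture is of the moment at which its call begins. calibration takes no time and is no camera call.
- sign_off(): hands the job in, once; it reports no verdict.
Trained networks look in the newest picture that a camera, given by its name, has taken for a name from the list of things; names that differ only in an ending like _2 or _b are one class to them, and where a whole thing is asked for, a point or a joint stands for the part that bears it (a point fixed in the world has none). Each returns a list of dicts, best first, with "score" (0 to 1); they miss things now and then, are a little off and sometimes report something else, mostly with a low value. They report only what shows in the picture. A call takes as long as a camera call. They do not tell look-alikes from the thing itself.
- cut_out(camera, query): "mask" (420x560 bool, what is visible of it) and "rect" ([left, top, right, bottom] in pixels, round what is visible of it).
The state is a dict: "time_s": time; "joints": joint angles; "qvel": joint speeds; "joint_efforts": joint torques, N m; "eef_pos": TCP position; "orientation": TCP orientation; "ft_force": force on the tool from outside, world axes, zero at the start; "ft_torque": the same for the moment, N m; "gripper_width": finger opening in m.
Only numpy, scipy, OpenCV 4.12 (cv2) and the standard library are available. Lean on these libraries where they do the work, as an engineer would, in place of code of your own. Each camera call takes 0.05 s, during which the arm holds its last target.

## Working session

There is one attempt and no reset: what is moved stays moved. The work goes in short steps, Python scripts to look and compute and a tool call to move; the robot and the scene stay as the last step left them, time stands still between calls to the robot, and variables do not carry over. Pictures are saved under pics/ and viewed, and the job is handed in when it is done.

Besides the shell and the picture viewer there is one more tool, called after ">>>" as a command line: name --argument value ..., lists and objects as JSON in quotes. carry_out: Moves the arm, as the interface text tells. Its arguments: {"type":"object","properties":{"moves":{"type":"array"},"squeeze":{"type":"number"}},"required":["moves"]}

```bash
mkdir -p pics; ls
python3 - <<'E'
from station import *
import cv2, numpy as np
s=sense(); print({k:np.round(v,3).tolist() for k,v in s.items()}, tip_reach)
for n in("side","top"):
    im=get_image(n); cv2.imwrite(f"pics/{n}0.png",im); c=calibration(n); print(n,c["fx"],c["fy"],c["cx"],c["cy"],np.round(c["cam_to_world"],3).tolist())
E
```

```text
pics
{'time_s': 0.0, 'joints': [1.189, 0.151, 1.438, -0.0, 1.554, -0.134], 'qvel': [-0.001, 0.0, 0.0, -0.0, -0.002, -0.001], 'joint_efforts': [-0.002, -71.307, -57.087, -0.0, 0.009, -0.0], 'eef_pos': [0.141, 0.557, 0.239], 'orientation': [-0.0, 0.124, 0.992, -0.001], 'ft_force': [0.634, -0.231, -0.391], 'ft_torque': [0.004, -0.001, 0.004], 'gripper_width': 0.085} 0.008
side 398.12019111601 398.12019111601 275.24234618607795 211.09834823425527 [[0.973, -0.128, 0.191, 0.439], [-0.229, -0.489, 0.841, -0.786], [-0.015, -0.863, -0.506, 0.622], [0.0, 0.0, 0.0, 1.0]]
top 426.16559010149876 426.16559010149876 275.0249965087826 203.32565087665824 [[-0.107, -0.973, 0.205, 0.407], [-0.994, 0.106, -0.018, -0.051], [-0.005, -0.206, -0.979, 1.102], [0.0, 0.0, 0.0, 1.0]]
```

View pics/side0.png

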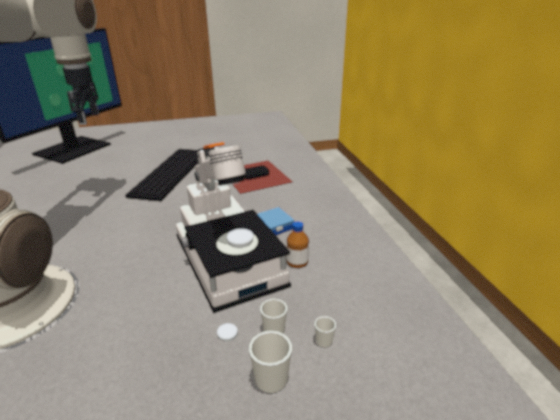

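View pics/top0.png

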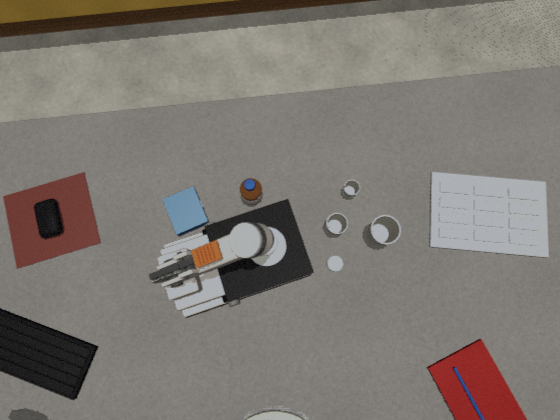

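```bash
cat > h.py <<'E'
from station import *
import cv2, numpy as np
def proj(n,P):
    c=calibration(n);M=np.linalg.inv(c["cam_to_world"]);P=np.atleast_2d(P)
    q=P@M[:3,:3].T+M[:3,3]
    return np.c_[c["fx"]*q[:,0]/q[:,2]+c["cx"],c["fy"]*q[:,1]/q[:,2]+c["cy"]]
def back(n,uv,z):
    c=calibration(n);M=np.array(c["cam_to_world"]);d=M[:3,:3]@[(uv[0]-c["cx"])/c["fx"],(uv[1]-c["cy"])/c["fy"],1]
    return M[:3,3]+d*(z-M[2,3])/d[2]
E
python3 - <<'E'
from h import *
for n in("side","top"):
    im=get_image(n)
    ov=im.copy()
    for q,col in(("microscope",(0,255,0)),("lamp_arm",(255,0,0)),("paddle",(0,0,255)),("dish",(255,0,255)),("bottle",(0,255,255)),("slide_box",(255,255,0)),("beaker",(0,128,255))):
        for r in cut_out(n,q)[:4]:
            m=r["mask"];ys,xs=np.nonzero(m)
            print(n,q,round(r["score"],2),np.round(r["rect"],1),m.sum(),xs.mean().round(1),ys.mean().round(1))
            if r["score"]>.5:
                cs,_=cv2.findContours(m.astype(np.uint8),0,2);cv2.drawContours(ov,cs,-1,col,1)
            np.save(f"pics/{n}_{q}.npy",m) if r["score"]>.5 and q in("microscope","lamp_arm","paddle") else 0
    x0,y0,w,h=(150,130,170,200) if n=="side" else (140,160,190,170)
    a=cv2.resize(im[y0:y0+h,x0:x0+w],None,fx=3,fy=3,interpolation=cv2.INTER_CUBIC)
    cv2.imwrite(f"pics/{n}_crop.png",a)
    cv2.imwrite(f"pics/{n}_ov.png",cv2.resize(ov[y0:y0+h,x0:x0+w],None,fx=3,fy=3,interpolation=cv2.INTER_NEAREST))
print(sense()["time_s"])
E
```

```text
side microscope 0.72 [182.2 146.1 295.5 312.6] 10897 228.1 236.2
side microscope 0.47 [227.6 229.8 255.8 250.1] 418 240.1 238.3
side lamp_arm 0.6 [195.6 141.3 245.3 187.4] 1805 219.5 165.0
side paddle 0.65 [198.8 140.5 223.5 154. ] 152 210.5 147.8
side dish 0.84 [214.9 322.9 237.4 342.9] 307 227.2 332.5
side dish 0.75 [229.  227.3 255.  249.9] 399 240.0 238.4
side dish 0.6 [195.9 143.2 244.4 184.8] 1669 220.1 165.0
side bottle 0.71 [286.5 219.1 309.7 269.5] 844 297.5 246.8
side slide_box 0.84 [256.9 207.  293.9 237.4] 606 277.4 220.6
side slide_box 0.19 [229.5 227.3 253.2 247.6] 401 240.2 238.2
side beaker 0.76 [247.2 330.6 292.  392.3] 2123 271.1 359.9
side beaker 0.75 [313.2 316.5 335.4 347.7] 550 324.7 331.2
side beaker 0.59 [259.3 301.8 287.8 335.7] 722 273.6 315.3
top microscope 0.61 [152.7 199.7 314.6 313.2] 11595 233.5 259.7
top lamp_arm 0.63 [149.8 223.2 278.9 284.7] 3493 217.8 253.1
top paddle 0.64 [151.  240.4 222.7 282.5] 861 193.1 259.4
top dish 0.61 [325.  258.7 345.1 273.2] 176 335.4 263.7
top dish 0.4 [268.1 236.5 279.5 255.4] 90 273.9 245.5
top bottle 0.78 [242.2 174.7 260.3 203.5] 456 251.6 190.7
top slide_box 0.82 [160.7 186.  212.3 235.4] 1480 185.7 210.9
top beaker 0.77 [326.9 215.  345.7 237.5] 402 336.9 224.0
top beaker 0.56 [366.3 215.5 402.2 245.8] 816 383.9 230.1
top beaker 0.51 [340.6 180.8 361.2 198.9] 244 351.1 188.3
top beaker 0.26 [161.3 185.1 211.4 238.5] 1389 185.7 210.8
0.9
```

View pics/side_crop.png

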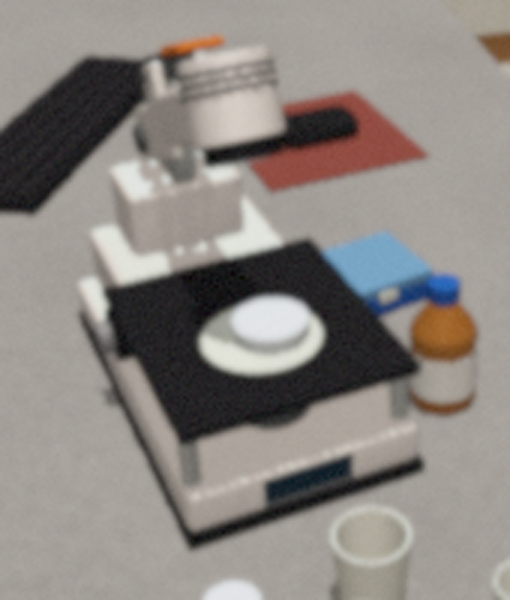

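View pics/top_crop.png

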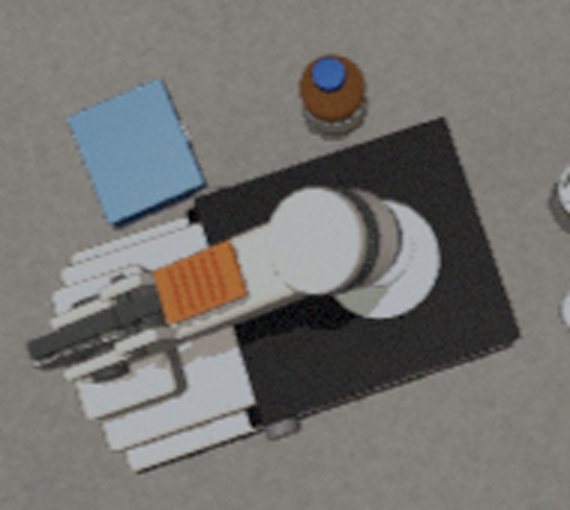

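```bash
cat >> h.py <<'E'
def R3(y): c,s=np.cos(y),np.sin(y); return np.array([[c,-s,0],[s,c,0],[0,0,1]])
def mic(p,X): return np.atleast_2d(X)@R3(p[2]).T+[p[0],p[1],0]
def armp(p,along,up,y=0):  # point on arm in world
    t=p[3]
    return mic(p,[0.12-along*np.cos(t)+up*np.sin(t),y,0.19+along*np.sin(t)+up*np.cos(t)])[0]
def padp(p,along,up,y=0,pw=None): # point on pawl given at pawl0 arm coords
    pw=p[4] if pw is None else pw
    a,u=along-.062,up-.048; c,s=np.cos(pw),np.sin(pw)
    return armp(p,.062+a*c+u*s,.048+u*c-a*s,y)
E
cat > fit.py <<'E'
from h import *
from scipy.optimize import least_squares
S=lambda u,v:np.array([150+u/3,130+v/3]); T=lambda u,v:np.array([140+u/3,160+v/3])
obs=[("side",lambda p:mic(p,[-.165,.095,0])[0],S(192,545)),("side",lambda p:mic(p,[-.165,-.095,0])[0],S(421,467)),
("side",lambda p:mic(p,[-.085,0,.105])[0],S(262,338)),
("top",lambda p:armp(p,.205,.046),T(316,241)),
("top",lambda p:padp(p,.128-.029,.068,.018),T(168,322)),("top",lambda p:padp(p,.128-.029,.068,-.018),T(157,267)),
("top",lambda p:padp(p,.128+.029,.068,.018),T(245,295)),("top",lambda p:padp(p,.128+.029,.068,-.018),T(235,243)),
("side",lambda p:padp(p,.128+.029,.068,.018),S(163,52)),("side",lambda p:padp(p,.128+.029,.068,-.018),S(225,44))]
# +y side orientation tested both
def f(p): return np.concatenate([proj(n,g(p))[0]-o for n,g,o in obs]+[[(p[4]-.05)*20]])
for y0 in(1.2,1.6,1.9):
    r=least_squares(f,[.4,.2,y0,.5,.05],loss="soft_l1");print(r.cost,np.round(r.x,4))
p=r.x;print(np.round(f(p)[:-1].reshape(-1,2),1))
np.save("p.npy",p)
for n,(x0,y0,w,h) in dict(side=(150,130,170,200),top=(140,160,190,170)).items():
    im=cv2.resize(get_image(n)[y0:y0+h,x0:x0+w],None,fx=3,fy=3,interpolation=cv2.INTER_CUBIC)
    def pl(P,col,cl=True):
        q=((proj(n,np.array(P))-[x0,y0])*3).round().astype(np.int32);cv2.polylines(im,[q],cl,col,1)
    for z in(0,.048): pl(mic(p,[[a,b,z] for a,b in((-.165,-.095),(-.165,.095),(.165,.095),(.165,-.095))]),(0,255,0))
    pl([padp(p,.128+a,.068,b) for a,b in((-.029,-.018),(-.029,.018),(.029,.018),(.029,-.018))],(255,0,0))
    th=np.linspace(0,6.28,40)
    pl([armp(p,.205+.033*np.cos(t),.046,.033*np.sin(t)) for t in th],(0,0,255))
    pl([armp(p,.052*np.cos(t),.052*np.sin(t)) for t in th],(255,0,255))
    pl([armp(p,a,.033,b) for a,b in((0,-.025),(0,.025),(.17,.025),(.17,-.025))],(0,255,255))
    cv2.imwrite(f"pics/{n}_fit.png",im)
E
python3 fit.py
```

```text
9.97414412331376 [0.4987 0.0455 1.797  0.4125 0.0857]
9.97414412331451 [0.4987 0.0455 1.797  0.4125 0.0857]
9.974144123314082 [0.4987 0.0455 1.797  0.4125 0.0857]
[[-1.6  0.3]
 [-0.4 -0.4]
 [-0.6 -1. ]
 [-0.1 -0.8]
 [ 1.3  0.7]
 [-0.6  1. ]
 [ 2.1 -0.7]
 [-0.4 -1.7]
 [ 4.5 -0.4]
 [-0.5 -0.6]]
```

View pics/side_fit.png

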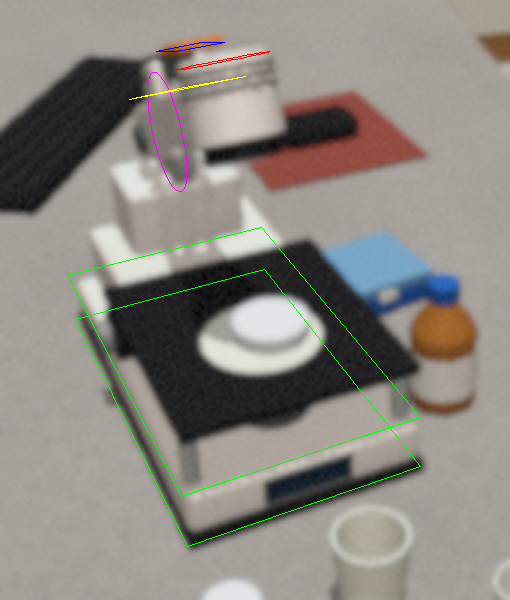

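View pics/top_fit.png

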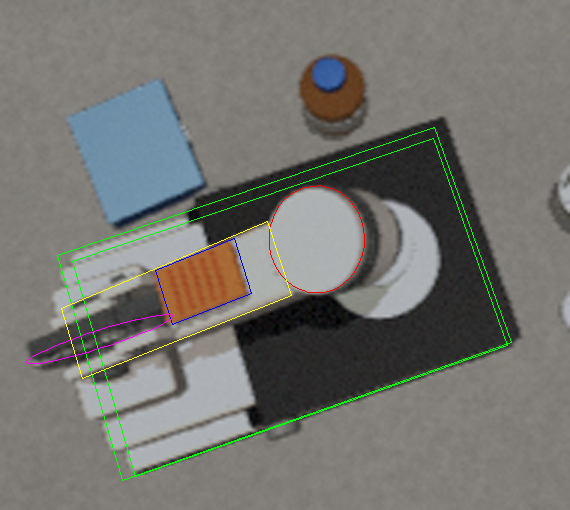

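Run:
```python
from h import *
a=np.mean([get_image("side").astype(float) for _ in range(4)],0)
cv2.imwrite("pics/s_z.png",cv2.resize(a[135:205,185:260].astype(np.uint8),None,fx=8,fy=8,interpolation=cv2.INTER_CUBIC))
p=np.load("p.npy");print(padp(p,.128,.068),padp(p,.128,.068,pw=0), armp(p,0,0),np.array(sense()["eef_pos"]))
for n in("side","top"):
    im=get_image(n);h=cv2.cvtColor(im,cv2.COLOR_BGR2HSV);m=cv2.inRange(h,(5,150,120),(18,255,255))
    x0,y0,w,hh=(185,135,60,30) if n=="side" else (180,230,50,50)
    k=m[y0:y0+hh,x0:x0+w];ys,xs=np.nonzero(k);print(n,len(xs),xs.mean()+x0,ys.mean()+y0,xs.min()+x0,xs.max()+x0,ys.min()+y0,ys.max()+y0)
```

```text
[0.49279604 0.07118243 0.29895991] [0.49197926 0.07473168 0.30361494] [0.47179586 0.1624373  0.19      ] [0.14103047 0.55742174 0.23927606]
side 37 213.24324324324323 145.0810810810811 205 222 143 147
top 502 206.101593625498 253.9163346613546 192 221 241 266
```

View pics/s_z.png

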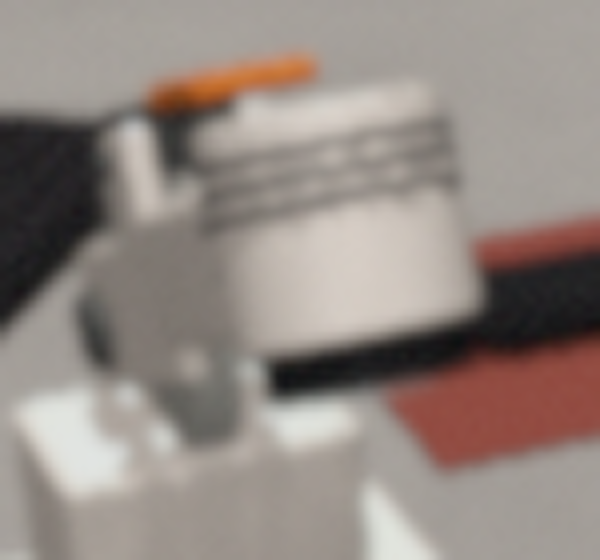

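```bash
python3 - <<'E'
s=open("fit.py").read()
s=s.replace('("side",lambda p:padp(p,.128+.029,.068,.018),S(163,52)),("side",lambda p:padp(p,.128+.029,.068,-.018),S(225,44))]',
'''("side",lambda p:padp(p,.128+.029,.068,.018),np.array([203.8,147.5])),("side",lambda p:padp(p,.128+.029,.068,-.018),np.array([224.8,143.2])),
("side",lambda p:armp(p,.205,.046,.033),np.array([208.8,150])),("side",lambda p:armp(p,.205,.046,-.033),np.array([240,145.8]))]''')
s=s.replace("side_fit","side_fit2").replace('{n}_fit','{n}_fit2')
open("fit.py","w").write(s)
E
python3 fit.py
python3 - <<'E'
from h import *
p=np.load("p.npy");print(padp(p,.128,.068),padp(p,.128,.068,pw=0), armp(p,0,0))
from scipy.spatial.transform import Rotation as R
t=p[3]+0.0;n=mic([0,0,p[2]],[np.sin(t),0,np.cos(t)])[0];print(n)
E
```

```text
11.992583544496632 [0.4993 0.0438 1.7973 0.4331 0.0937]
11.992583544505038 [0.4993 0.0438 1.7973 0.4331 0.0937]
[0.49279604 0.07118243 0.29895991] [0.49197926 0.07473168 0.30361494] [0.47179586 0.1624373  0.19      ]
[-0.08991571  0.39072262  0.91610643]Traceback (most recent call last):
  File "fit.py", line 14, in <module>
    r=least_squares(f,[.4,.2,y0,.5,.05],loss="soft_l1");print(r.cost,np.round(r.x,4))
    return func(*args, **kwargs)
    result = trf(vector_fun.fun, vector_fun.jac, x0, f0, J0, lb, ub, ftol, xtol,
                 gtol, max_nfev, x_scale, loss_function, tr_solver,
                 tr_options.copy(), verbose, callback=callback_wrapped)
    return trf_no_bounds(
        fun, jac, x0, f0, J0, ftol, xtol, gtol, max_nfev, x_scale,
        loss_function, tr_solver, tr_options, verbose, callback=callback)
    J = jac(x)
    self._update_jac()
    ~~~~~~~~~~~~~~~~^^
    self.J = self.jac_wrapped(xp_copy(self.x), f0=self.f)
             ~~~~~~~~~~~~~~~~^^^^^^^^^^^^^^^^^^^^^^^^^^^^
    J, dct = approx_derivative(
             ~~~~~~~~~~~~~~~~~^
        self.fun,
       
[... 415 characters left out ...]
 - f0 for f_eval in f_evals]
                                    ^^^^^^^
    f = np.atleast_1d(self.fun(x, *self.args, **self.kwargs))
                      ~~~~~~~~^^^^^^^^^^^^^^^^^^^^^^^^^^^^^^
    return np.atleast_1d(self.fun(x))
                         ~~~~~~~~^^^
    return self.f(x, *self.args, **self.kwargs)
           ~~~~~~^^^^^^^^^^^^^^^^^^^^^^^^^^^^^^
  File "fit.py", line 12, in f
    def f(p): return np.concatenate([proj(n,g(p))[0]-o for n,g,o in obs]+[[(p[4]-.05)*20]])
                                     ~~~~^^^^^^^^
  File "h.py", line 4, in proj
    c=calibration(n);M=np.linalg.inv(c["cam_to_world"]);P=np.atleast_2d(P)
ValueError: time passes only in moves, steps and waits
```

```bash
python3 - <<'E'
s=open("h.py").read()
s=s.replace("import cv2, numpy as np","import cv2, numpy as np, functools\ncalibration=functools.cache(calibration)",1)
open("h.py","w").write(s)
E
python3 fit.py
python3 - <<'E'
from h import *
p=np.load("p.npy");print(padp(p,.128,.068),padp(p,.128,.068,pw=0), armp(p,0,0))
t=p[3]+0.0;n=mic([0,0,p[2]],[np.sin(t),0,np.cos(t)])[0];print(n,sense()["time_s"])
E
```

```text
11.992583544496632 [0.4993 0.0438 1.7973 0.4331 0.0937]
11.992583544505038 [0.4993 0.0438 1.7973 0.4331 0.0937]
11.992583544496657 [0.4993 0.0438 1.7973 0.4331 0.0937]
[[-1.2  0.8]
 [ 0.1  0. ]
 [-0.2 -0.6]
 [-0.7 -0.9]
 [ 1.1  0.6]
 [-0.7  0.8]
 [ 1.8 -0.8]
 [-0.7 -1.8]
 [ 5.  -1.4]
 [-0.3  0. ]
 [-0.2  1.3]
 [-1.3 -0.1]]
[0.49289912 0.07135046 0.30041889] [0.49198653 0.07531039 0.30543936] [0.47230414 0.1607174  0.19      ]
[-0.09424343  0.40894678  0.90767874] 1.4
```

View pics/side_fit2.png

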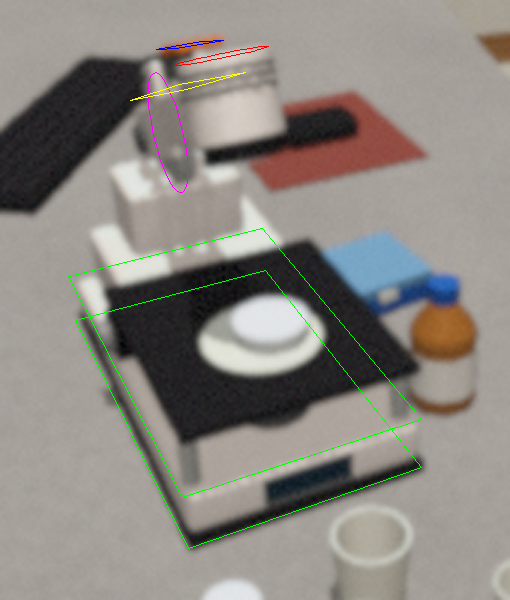

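View pics/top_fit2.png

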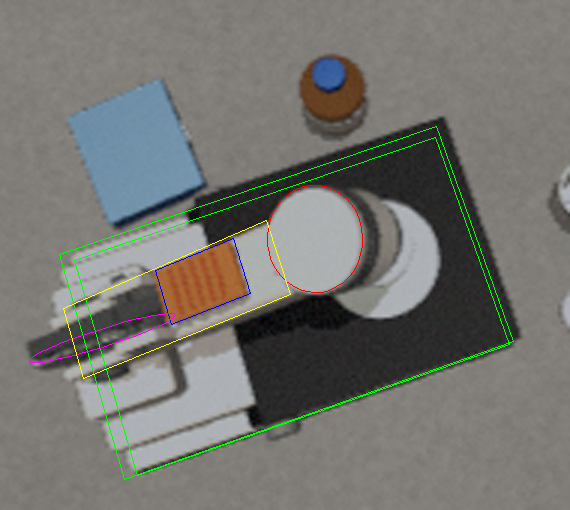

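```bash
cat >> h.py <<'E'
from scipy.spatial.transform import Rotation as Rot
def tgt(p,along,gap,tilt,pos=None):
    """tool pose: tip 'gap' over paddle pt"""
    n=mic([0,0,p[2]],[np.sin(tilt),0,np.cos(tilt)])[0]; y=mic([0,0,p[2]],[np.cos(tilt),0,-np.sin(tilt)])[0]
    z=-n; R=np.c_[np.cross(y,z),y,z]
    P=np.array(pos if pos is not None else padp(p,along,.068))+n*(gap+.008)
    return P,R
def rel(P,R,P0,q0):
    R0=Rot.from_quat(np.roll(q0,-1)).as_matrix()
    return np.round(R0.T@(P-P0)/.06,2),np.round(Rot.from_matrix(R0.T@R).as_rotvec(),3)
E
python3 - <<'E'
from h import *
p=np.load("p.npy");s=sense()
P,R=tgt(p,.128,.10,.45);print(P,rel(P,R,s["eef_pos"],s["orientation"]))
E
```

```text
[0.48234975 0.11712689 0.39766718] (array([-7.31, -5.72, -2.64]), array([ 0.441, -0.107, -0.466]))
```

>>> carry_out --moves '[{"dz":-1,"claw":0},{"dz":-2,"claw":0},{"dz":-3,"claw":0},{"dx":-0.8,"dy":-0.6,"dz":-3.4,"claw":0},{"dx":-1.5,"dy":-1.2,"dz":-3.4,"ax":0.1,"ay":-0.02,"az":-0.1,"claw":0},{"dx":-2.2,"dy":-1.8,"dz":-3.4,"ax":0.2,"ay":-0.05,"az":-0.2,"claw":0},{"dx":-2.9,"dy":-2.4,"dz":-3.4,"ax":0.3,"ay":-0.07,"az":-0.3,"claw":0},{"dx":-3.6,"dy":-3.0,"dz":-3.4,"ax":0.4,"ay":-0.1,"az":-0.4,"claw":0}]'

```text
$.moves[0]: bad value
```

Run:
```python
from h import *
p=np.load("p.npy");s=sense();print(s["joints"].round(2) if hasattr(s["joints"],"round") else s["joints"],s["gripper_width"],s["ft_force"])
P,R=tgt(p,.128,.10,.45);print(P,s["eef_pos"],rel(P,R,s["eef_pos"],s["orientation"]))
```

```text
[ 1.19  0.15  1.44  0.    1.55 -0.13] 0.08567952459540208 [-0.12733549 -0.44425986  0.30117363]
[0.48234975 0.11712689 0.39766718] [0.14101577 0.55741762 0.23924079] (array([-7.31, -5.72, -2.64]), array([ 0.441, -0.107, -0.466]))
```

>>> carry_out --moves '[{"dx":0.0,"dy":0.0,"dz":-1.0,"ax":0.0,"ay":0.0,"az":0.0,"claw":0.0},{"dx":0.0,"dy":0.0,"dz":-2.0,"ax":0.0,"ay":0.0,"az":0.0,"claw":0.0},{"dx":0.0,"dy":0.0,"dz":-3.0,"ax":0.0,"ay":0.0,"az":0.0,"claw":0.0},{"dx":-0.8,"dy":-0.6,"dz":-3.4,"ax":0.0,"ay":0.0,"az":0.0,"claw":0.0},{"dx":-1.5,"dy":-1.2,"dz":-3.4,"ax":0.1,"ay":-0.02,"az":-0.1,"claw":0.0},{"dx":-2.2,"dy":-1.8,"dz":-3.4,"ax":0.2,"ay":-0.05,"az":-0.2,"claw":0.0},{"dx":-2.9,"dy":-2.4,"dz":-3.4,"ax":0.3,"ay":-0.07,"az":-0.3,"claw":0.0},{"dx":-3.6,"dy":-3.0,"dz":-3.4,"ax":0.4,"ay":-0.1,"az":-0.4,"claw":0.0}]'

```text
time_s: 2.4
eef_pos: [0.3074, 0.3284, 0.4434]
orientation: [0.024, -0.079, 0.976, -0.204]
ft_force: [-0.1, 0.9, -0.1]
gripper_width: -0.0001
```

Run:
```python
from h import *
p=np.load("p.npy");s=sense();print(s["joints"].round(2) if hasattr(s["joints"],"round") else s["joints"],s["gripper_width"],s["ft_force"])
P,R=tgt(p,.128,.10,.45);print(P,s["eef_pos"],rel(P,R,s["eef_pos"],s["orientation"]))
```

```text
[ 0.87  0.07  1.18 -0.38  2.13 -1.03] -5.8061197273474336e-05 [-0.12569837  0.88259562 -0.10129814]
[0.48234975 0.11712689 0.39766718] [0.3073562  0.32844459 0.44340199] (array([-2.29, -3.3 ,  2.32]), array([ 0.037, -0.012, -0.063]))
```

>>> carry_out --moves '[{"dx":-0.5,"dy":-0.7,"dz":0.4,"ax":0.0,"ay":0.0,"az":0.0,"claw":0.0},{"dx":-1.0,"dy":-1.4,"dz":0.8,"ax":0.0,"ay":0.0,"az":-0.03,"claw":0.0},{"dx":-1.5,"dy":-2.1,"dz":1.2,"ax":0.02,"ay":0.0,"az":-0.06,"claw":0.0},{"dx":-2.0,"dy":-2.8,"dz":1.7,"ax":0.04,"ay":-0.01,"az":-0.06,"claw":0.0},{"dx":-2.3,"dy":-3.3,"dz":2.3,"ax":0.04,"ay":-0.01,"az":-0.06,"claw":0.0},{"dx":-2.3,"dy":-3.3,"dz":2.3,"ax":0.04,"ay":-0.01,"az":-0.06,"claw":0.0},{"dx":-2.3,"dy":-3.3,"dz":2.3,"ax":0.04,"ay":-0.01,"az":-0.06,"claw":0.0}]'

```text
time_s: 3.28
eef_pos: [0.4811, 0.1189, 0.3981]
orientation: [0.025, -0.107, 0.969, -0.221]
ft_force: [0.6, -0.5, -0.1]
gripper_width: -0.0003
```

```bash
cat > st.py <<'E'
from h import *
import sys
p=np.load("p.npy");s=sense();print(np.round(s["joints"],2),np.round(s["ft_force"],1),s["time_s"])
P,R=tgt(p,.128,.10,.45);print(P,s["eef_pos"],rel(P,R,s["eef_pos"],s["orientation"]))
tag=sys.argv[1]
a=cv2.resize(get_image("side")[90:210,150:290],None,fx=4,fy=4,interpolation=cv2.INTER_CUBIC)
b=cv2.resize(get_image("top")[190:310,140:290],None,fx=4,fy=4,interpolation=cv2.INTER_CUBIC)
o=np.hstack([a,b]);f=800/o.shape[1]
cv2.imwrite(f"pics/{tag}.png",cv2.resize(o,None,fx=f,fy=f,interpolation=cv2.INTER_AREA))
E
python3 st.py a1
```

```text
[ 0.36  0.02  1.33 -0.46  1.83 -1.54] [ 0.6 -0.5 -0.1] 3.275
[0.48234975 0.11712689 0.39766718] [0.48112064 0.11887706 0.3981493 ] (array([-0.01, -0.03,  0.02]), array([ 0.   , -0.002, -0.007]))
```

View pics/a1.png

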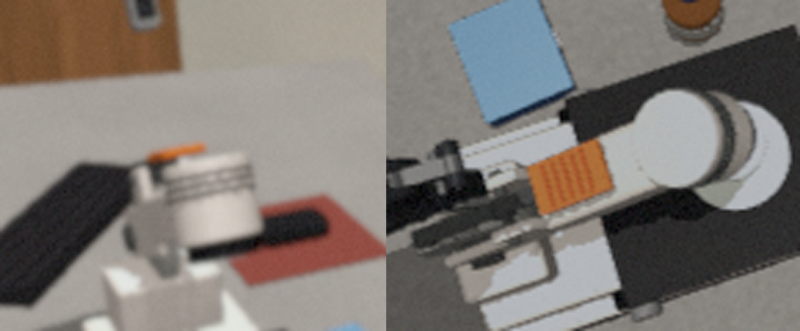

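Run:
```python
from h import *
s=sense();R=Rot.from_quat(np.roll(s["orientation"],-1)).as_matrix();P=s["eef_pos"]+R@[0,0,.008]
for n in("side","top"):
    im=get_image(n);u=proj(n,P)[0];print(n,u)
    cv2.drawMarker(im,tuple(int(v) for v in u.round()),(0,255,0),0,8,1)
    cv2.imwrite(f"pics/b_{n}.png",im)
a,b=cv2.imread("pics/b_side.png"),cv2.imread("pics/b_top.png")
cv2.imwrite("pics/b.png",np.hstack([cv2.resize(a[40:220,120:300],(400,400)),cv2.resize(b[170:330,90:250],(400,400))]))
```

```text
side [202.25232794  99.56712418]
top [172.18313631 258.23015324]
```

View pics/b.png

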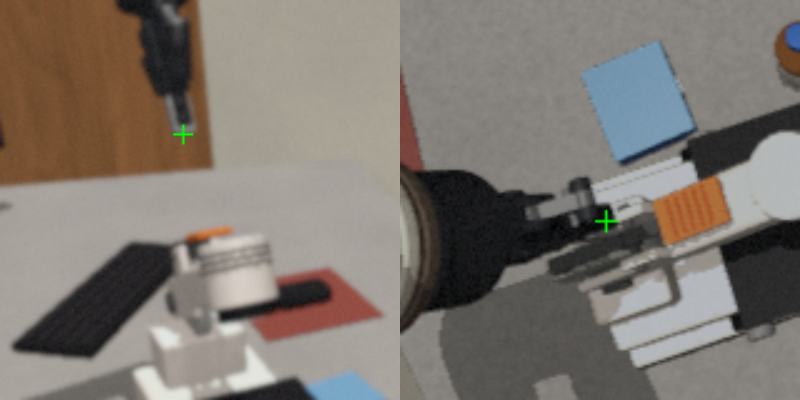

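Run:
```python
from h import *
im=get_image("top");b=cv2.resize(im[225:285,120:200],None,fx=10,fy=10,interpolation=cv2.INTER_CUBIC)
s=sense();R=Rot.from_quat(np.roll(s["orientation"],-1)).as_matrix()
for d,c in((.008,(0,255,0)),(-.011,(0,0,255)),(-.065,(255,0,0))):
  u=(proj("top",s["eef_pos"]+R@[0,0,d])[0]-[120,225])*10;cv2.drawMarker(b,tuple(int(v) for v in u),c,0,20,1)
for x in(-.011,.011):
  for y in(-.0145,.0145):
    u=(proj("top",s["eef_pos"]+R@[x,y,.008])[0]-[120,225])*10;cv2.circle(b,tuple(int(v) for v in u),4,(0,255,255),1)
cv2.imwrite("pics/c.png",b)
```

```text
(no output)
```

View pics/c.png

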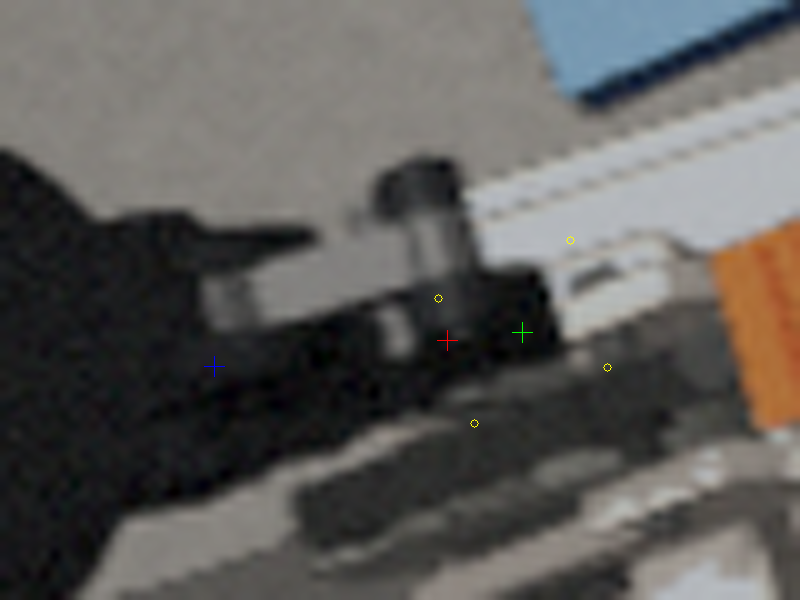

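>>> carry_out --moves '[{"dx":0.0,"dy":0.0,"dz":0.5,"ax":0.0,"ay":0.0,"az":0.0,"claw":0.0},{"dx":0.0,"dy":-0.03,"dz":1.0,"ax":0.0,"ay":0.0,"az":0.0,"claw":0.0},{"dx":0.0,"dy":-0.03,"dz":1.4,"ax":0.0,"ay":0.0,"az":0.0,"claw":0.0},{"dx":0.0,"dy":-0.03,"dz":1.4,"ax":0.0,"ay":0.0,"az":0.0,"claw":0.0},{"dx":0.0,"dy":-0.03,"dz":1.4,"ax":0.0,"ay":0.0,"az":0.0,"claw":0.0}]'

```text
time_s: 4.15
eef_pos: [0.4898, 0.0821, 0.3241]
orientation: [0.026, -0.107, 0.969, -0.222]
ft_force: [-0.6, -0.2, 0.4]
gripper_width: 0.0
```

```bash
python3 st.py d1
```

```text
[ 0.29 -0.    1.5  -0.45  1.67 -1.54] [-0.6 -0.2  0.4] 4.15
[0.48234975 0.11712689 0.39766718] [0.48979576 0.08209813 0.32409086] (array([-0.01,  0.  , -1.36]), array([ 0.   , -0.001, -0.006]))
```

View pics/d1.png

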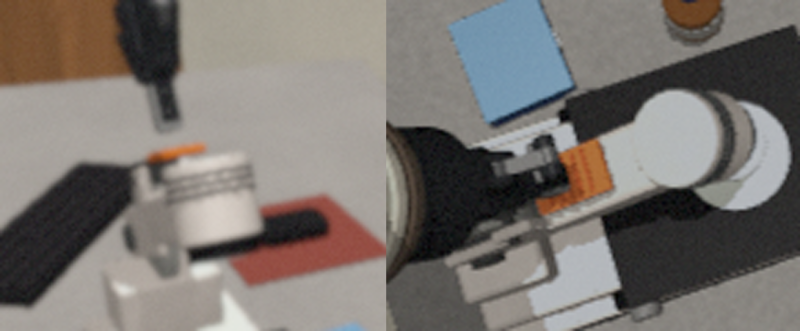

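>>> carry_out --moves '[{"dx":0.0,"dy":0.0,"dz":0.1,"ax":0.0,"ay":0.0,"az":0.0,"claw":0.0},{"dx":0.0,"dy":0.0,"dz":0.2,"ax":0.0,"ay":0.0,"az":0.0,"claw":0.0},{"dx":0.0,"dy":0.0,"dz":0.2,"ax":0.0,"ay":0.0,"az":0.0,"claw":0.0}]'

```text
time_s: 4.62
eef_pos: [0.4908, 0.0763, 0.3117]
orientation: [0.025, -0.107, 0.969, -0.222]
ft_force: [0.1, -0.0, -0.5]
gripper_width: -0.0
```

>>> carry_out --moves '[{"dx":0.0,"dy":0.0,"dz":0.05,"ax":0.0,"ay":0.0,"az":0.0,"claw":0.0},{"dx":0.0,"dy":0.0,"dz":0.1,"ax":0.0,"ay":0.0,"az":0.0,"claw":0.0}]'

```text
time_s: 4.88
eef_pos: [0.4916, 0.0736, 0.3072]
orientation: [0.025, -0.107, 0.969, -0.222]
ft_force: [-1.4, -3.3, 8.1]
gripper_width: -0.0001
```

>>> carry_out --moves '[{"dx":0.0,"dy":0.0,"dz":0.0,"ax":0.0,"ay":0.0,"az":0.0,"claw":0.0}]'

```text
time_s: 5.0
eef_pos: [0.4916, 0.0735, 0.3072]
orientation: [0.025, -0.107, 0.969, -0.222]
ft_force: [0.1, -2.8, 5.9]
gripper_width: -0.0004
```

```bash
python3 st.py e1
```

```text
[ 0.27 -0.01  1.53 -0.45  1.63 -1.54] [ 0.1 -2.8  5.9] 5.0
[0.48234975 0.11712689 0.39766718] [0.49156878 0.07346562 0.30717916] (array([-0.01,  0.01, -1.68]), array([-0.001, -0.001, -0.007]))
```

View pics/e1.png

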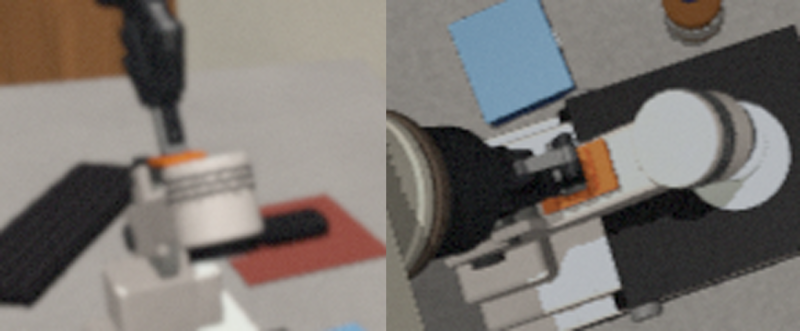

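>>> carry_out --moves '[{"dx":0.0,"dy":-0.02,"dz":0.05,"ax":0.0,"ay":0.0,"az":0.0,"claw":0.0},{"dx":0.0,"dy":-0.03,"dz":0.1,"ax":0.0,"ay":0.0,"az":0.0,"claw":0.0},{"dx":0.0,"dy":-0.03,"dz":0.1,"ax":0.0,"ay":0.0,"az":0.0,"claw":0.0}]'

```text
time_s: 5.48
eef_pos: [0.4924, 0.0697, 0.3023]
orientation: [0.025, -0.107, 0.969, -0.222]
ft_force: [-1.2, 1.3, 5.3]
gripper_width: 0.0001
```

```bash
cat > arc.py <<'E'
from h import *
import sys
p=np.load("p.npy");s=sense();P0=np.array(s["eef_pos"]);R0=Rot.from_quat(np.roll(s["orientation"],-1))
H=armp(p,0,0);ax=mic([0,0,p[2]],[0,1,0])[0]
n=-R0.as_matrix()[:,2]
print("pos",P0.round(4),"t",s["time_s"],"F",np.round(s["ft_force"],1),"Ftool",np.round(R0.inv().apply(s["ft_force"]),1),"tilt",np.arctan2(n@mic([0,0,p[2]],[1,0,0])[0],n[2]).round(3))
d=R0.inv().apply(ax);print("axis in tool",d.round(3))
for f in map(float,sys.argv[1:]):
    Q=Rot.from_rotvec(-ax*f); print(f,rel(H+Q.apply(P0-H),(Q*R0).as_matrix(),P0,s["orientation"]))
E
python3 arc.py .05 .1 .15 .2 .3
```

```text
pos [0.4924 0.0697 0.3023] t 5.475 F [-1.2  1.3  5.3] Ftool [ 0.9 -1.  -5.5] tilt 0.45
axis in tool [ 1.    -0.006  0.002]
0.05 (array([-0.  , -0.05,  0.11]), array([-0.05,  0.  , -0.  ]))
0.1 (array([-0.  , -0.09,  0.23]), array([-0.1  ,  0.001, -0.   ]))
0.15 (array([-0.  , -0.13,  0.34]), array([-0.15 ,  0.001, -0.   ]))
0.2 (array([-0.  , -0.16,  0.46]), array([-0.2  ,  0.001, -0.   ]))
0.3 (array([-0. , -0.2,  0.7]), array([-0.3  ,  0.002, -0.   ]))
```

>>> carry_out --moves '[{"dx":0.0,"dy":-0.02,"dz":0.06,"ax":0.0,"ay":0.0,"az":0.0,"claw":0.0},{"dx":0.0,"dy":-0.03,"dz":0.1,"ax":-0.01,"ay":0.0,"az":0.0,"claw":0.0},{"dx":0.0,"dy":-0.04,"dz":0.14,"ax":-0.03,"ay":0.0,"az":0.0,"claw":0.0},{"dx":0.0,"dy":-0.06,"dz":0.19,"ax":-0.05,"ay":0.0,"az":0.0,"claw":0.0}]'

```text
time_s: 5.98
eef_pos: [0.4943, 0.0616, 0.2942]
orientation: [0.023, -0.107, 0.974, -0.197]
ft_force: [-2.7, 1.1, 12.3]
gripper_width: -0.0001
```

```bash
python3 arc.py .1 .2 .3
```

```text
pos [0.4943 0.0616 0.2942] t 5.975 F [-2.7  1.1 12.3] Ftool [  2.4  -3.2 -12. ] tilt 0.4
axis in tool [ 1.    -0.007  0.   ]
0.1 (array([-0.  , -0.08,  0.23]), array([-0.1  ,  0.001, -0.   ]))
0.2 (array([-0.  , -0.14,  0.46]), array([-0.2  ,  0.001, -0.   ]))
0.3 (array([-0.  , -0.18,  0.7 ]), array([-0.3  ,  0.002, -0.   ]))
```

>>> carry_out --moves '[{"dx":0.0,"dy":-0.02,"dz":0.06,"ax":-0.02,"ay":0.0,"az":0.0,"claw":0.0},{"dx":0.0,"dy":-0.04,"dz":0.11,"ax":-0.04,"ay":0.0,"az":0.0,"claw":0.0}]'

```text
time_s: 6.22
eef_pos: [0.4953, 0.0569, 0.289]
orientation: [0.021, -0.108, 0.978, -0.178]
ft_force: [-3.0, 1.3, 10.7]
gripper_width: -0.0002
```

```bash
python3 arc.py .1; python3 st.py f1
```

```text
pos [0.4953 0.0569 0.289 ] t 6.225 F [-3.   1.3 10.7] Ftool [  2.6  -2.  -10.7] tilt 0.36
axis in tool [ 1.    -0.007  0.   ]
0.1 (array([-0.  , -0.08,  0.23]), array([-0.1  ,  0.001, -0.   ]))
[ 0.18 -0.02  1.56 -0.36  1.58 -1.62] [-3.   1.3 10.7] 6.225
[0.48234975 0.11712689 0.39766718] [0.49532979 0.05685434 0.28902018] (array([-0.01,  0.32, -2.06]), array([ 0.09 , -0.001, -0.007]))
```

View pics/f1.png

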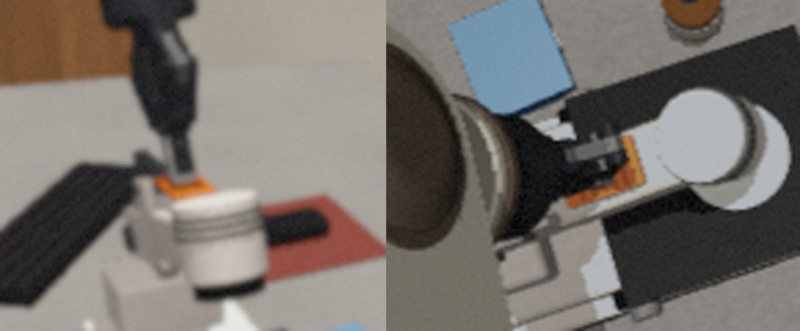

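>>> carry_out --moves '[{"dx":0.0,"dy":-0.02,"dz":0.06,"ax":-0.025,"ay":0.0,"az":0.0,"claw":0.0},{"dx":0.0,"dy":-0.04,"dz":0.12,"ax":-0.05,"ay":0.0,"az":0.0,"claw":0.0},{"dx":0.0,"dy":-0.06,"dz":0.175,"ax":-0.075,"ay":0.0,"az":0.0,"claw":0.0},{"dx":0.0,"dy":-0.08,"dz":0.23,"ax":-0.1,"ay":0.0,"az":0.0,"claw":0.0},{"dx":0.0,"dy":-0.1,"dz":0.29,"ax":-0.125,"ay":0.0,"az":0.0,"claw":0.0},{"dx":0.0,"dy":-0.12,"dz":0.35,"ax":-0.15,"ay":0.0,"az":0.0,"claw":0.0}]'

```text
time_s: 7.08
eef_pos: [0.4983, 0.0433, 0.2716]
orientation: [0.012, -0.109, 0.989, -0.104]
ft_force: [-3.1, 3.5, 9.3]
gripper_width: -0.0001
```

```bash
python3 arc.py .05 .1 .15 .2; python3 st.py g1
```

```text
pos [0.4983 0.0433 0.2716] t 7.075 F [-3.1  3.5  9.3] Ftool [ 2.2  2.1 -9.9] tilt 0.209
axis in tool [ 1.    -0.007 -0.   ]
0.05 (array([-0.  , -0.04,  0.11]), array([-0.05,  0.  ,  0.  ]))
0.1 (array([-0.  , -0.08,  0.23]), array([-0.1  ,  0.001,  0.   ]))
0.15 (array([-0.  , -0.11,  0.35]), array([-0.15 ,  0.001,  0.   ]))
0.2 (array([-0.  , -0.14,  0.46]), array([-0.2  ,  0.001,  0.   ]))
[ 0.06 -0.02  1.57 -0.21  1.56 -1.73] [-3.1  3.5  9.3] 7.075
[0.48234975 0.11712689 0.39766718] [0.49831955 0.04329144 0.27160688] (array([-0.01,  0.8 , -2.32]), array([ 0.241, -0.   , -0.007]))
```

View pics/g1.png

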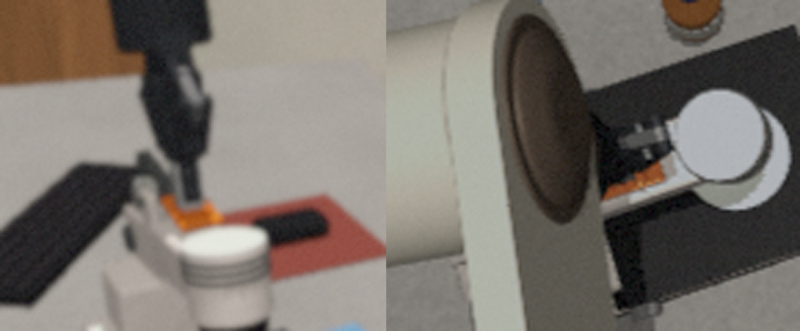

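Run:
```python
from h import *
p=np.load("p.npy");s=sense();R=Rot.from_quat(np.roll(s["orientation"],-1)).as_matrix();P=s["eef_pos"]+R@[0,0,.008]
print("tip in mic",R3(p[2]).T@(P-[p[0],p[1],0]))
for t in(.1,.15,.2):
    q=p.copy();q[3]=t;q[4]=.2
    print(t,R3(p[2]).T@(padp(q,.128,.068)-[p[0],p[1],0]))
im=get_image("top");x0,y0=210,215
b=cv2.resize(im[y0:y0+60,x0:x0+80],None,fx=10,fy=10,interpolation=cv2.INTER_CUBIC)
def pl(P,c): cv2.polylines(b,[((proj("top",np.array(P))-[x0,y0])*10).astype(np.int32)],True,c,1)
q=p.copy();q[3]=.15;q[4]=.2
pl([padp(q,.128+a,.068,c) for a,c in((-.029,-.018),(-.029,.018),(.029,.018),(.029,-.018))],(255,0,0))
pl([armp(q,.205+.033*np.cos(t),.046,.033*np.sin(t)) for t in np.linspace(0,6.28,40)],(0,0,255))
u=(proj("top",P)[0]-[x0,y0])*10;cv2.drawMarker(b,tuple(int(v) for v in u),(0,255,0),0,20,1)
cv2.imwrite("pics/g2.png",b)
```

```text
tip in mic [-0.00223365  0.00111488  0.26341205]
0.1 [-4.56519749e-03 -4.08807549e-17  2.57260950e-01]
0.15 [-1.04787704e-03 -7.97430043e-19  2.63402556e-01]
0.2 [2.77200005e-03 7.57480082e-18 2.69360694e-01]
```

View pics/g2.png

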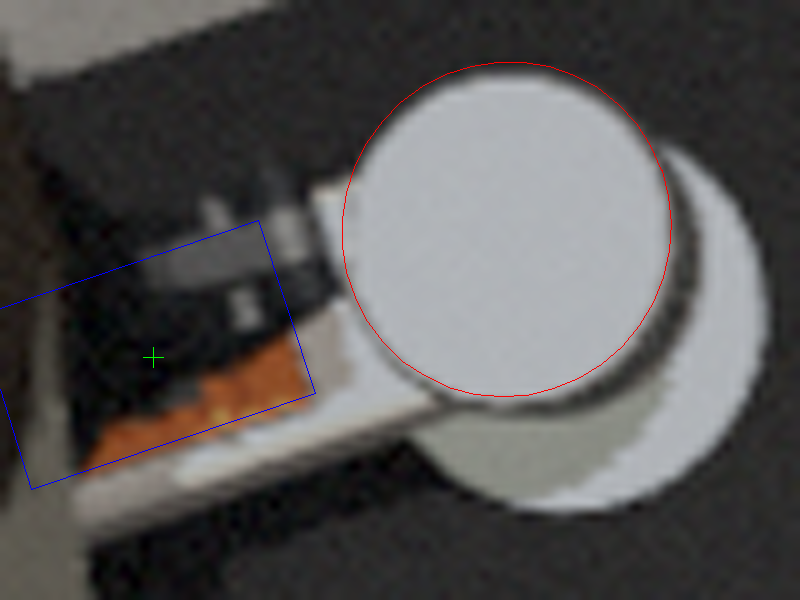

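>>> carry_out --moves '[{"dx":0.0,"dy":-0.02,"dz":0.06,"ax":-0.025,"ay":0.0,"az":0.0,"claw":0.0},{"dx":0.0,"dy":-0.04,"dz":0.12,"ax":-0.05,"ay":0.0,"az":0.0,"claw":0.0},{"dx":0.0,"dy":-0.06,"dz":0.175,"ax":-0.075,"ay":0.0,"az":0.0,"claw":0.0},{"dx":0.0,"dy":-0.08,"dz":0.23,"ax":-0.1,"ay":0.0,"az":0.0,"claw":0.0},{"dx":0.0,"dy":-0.09,"dz":0.26,"ax":-0.11,"ay":0.0,"az":0.0,"claw":0.0}]'

```text
time_s: 7.85
eef_pos: [0.5001, 0.035, 0.2572]
orientation: [0.006, -0.11, 0.993, -0.049]
ft_force: [-3.5, 4.3, 8.6]
gripper_width: -0.0001
```

```bash
python3 arc.py .02 .05
```

```text
pos [0.5001 0.035  0.2572] t 7.85 F [-3.5  4.3  8.6] Ftool [ 2.5  4.1 -9.1] tilt 0.099
axis in tool [ 1.    -0.007 -0.001]
0.02 (array([-0.  , -0.02,  0.05]), array([-0.02,  0.  ,  0.  ]))
0.05 (array([-0.  , -0.04,  0.11]), array([-0.05,  0.  ,  0.  ]))
```

>>> carry_out --moves '[{"dx":0.0,"dy":0.0,"dz":0.03,"ax":-0.015,"ay":0.0,"az":0.0,"claw":0.0},{"dx":0.0,"dy":0.0,"dz":0.06,"ax":-0.03,"ay":0.0,"az":0.0,"claw":0.0}]'

```text
time_s: 8.1
eef_pos: [0.5004, 0.0341, 0.2541]
orientation: [0.005, -0.11, 0.993, -0.035]
ft_force: [-3.2, -6.0, 12.5]
gripper_width: 0.0002
```

>>> carry_out --moves '[{"dx":0.0,"dy":0.0,"dz":0.03,"ax":-0.01,"ay":0.0,"az":0.0,"claw":0.0}]'

```text
time_s: 8.22
eef_pos: [0.5006, 0.0335, 0.2525]
orientation: [0.004, -0.109, 0.994, -0.031]
ft_force: [-2.3, -7.4, 18.8]
gripper_width: 0.0001
```

>>> carry_out --moves '[{"dx":0.0,"dy":0.0,"dz":0.03,"ax":-0.01,"ay":0.0,"az":0.0,"claw":0.0}]'

```text
time_s: 8.35
eef_pos: [0.5008, 0.0335, 0.2518]
orientation: [0.005, -0.109, 0.994, -0.026]
ft_force: [-7.4, -6.0, 33.9]
gripper_width: -0.0002
```

>>> carry_out --moves '[{"dx":0.0,"dy":0.0,"dz":-0.01,"ax":0.0,"ay":0.0,"az":0.0,"claw":0.0}]'

```text
time_s: 8.48
eef_pos: [0.5007, 0.0334, 0.2524]
orientation: [0.004, -0.109, 0.994, -0.026]
ft_force: [-5.3, -6.9, 21.1]
gripper_width: -0.0002
```

```bash
python3 arc.py .02
python3 - <<'E'
from h import *
p=np.load("p.npy");q=p.copy();q[3]=0;q[4]=.2
out=[]
for n,x0,y0 in(("top",210,215),("side",180,130)):
    im=get_image(n)
    b=cv2.resize(im[y0:y0+60,x0:x0+80],None,fx=5,fy=5,interpolation=cv2.INTER_CUBIC)
    def pl(P,c): cv2.polylines(b,[((proj(n,np.array(P))-[x0,y0])*5).astype(np.int32)],True,c,1)
    pl([padp(q,.128+a,.068,c) for a,c in((-.029,-.018),(-.029,.018),(.029,.018),(.029,-.018))],(255,0,0))
    pl([armp(q,.205+.033*np.cos(t),.046,.033*np.sin(t)) for t in np.linspace(0,6.28,40)],(0,0,255))
    out.append(b)
cv2.imwrite("pics/h1.png",np.hstack(out))
E
```

```text
pos [0.5007 0.0334 0.2524] t 8.475 F [-5.3 -6.9 21.1] Ftool [  6.6  -6.7 -20.8] tilt 0.052
axis in tool [ 1.    -0.008 -0.003]
0.02 (array([-0.  , -0.02,  0.04]), array([-0.02,  0.  ,  0.  ]))
```

View pics/h1.png

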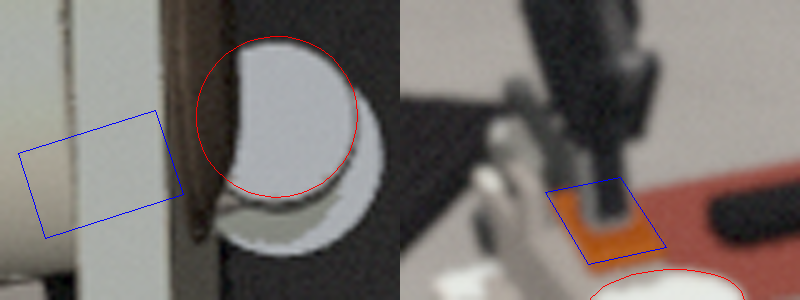

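>>> carry_out --moves '[{"dx":0.0,"dy":0.0,"dz":-0.1,"ax":0.0,"ay":0.0,"az":0.0,"claw":0.0},{"dx":0.0,"dy":0.0,"dz":-0.3,"ax":0.0,"ay":0.0,"az":0.0,"claw":0.0},{"dx":0.0,"dy":0.0,"dz":-0.9,"ax":0.0,"ay":0.0,"az":0.0,"claw":0.0},{"dx":0.0,"dy":0.0,"dz":-1.8,"ax":0.0,"ay":0.0,"az":0.0,"claw":0.0},{"dx":0.0,"dy":0.7,"dz":-2.4,"ax":0.0,"ay":0.0,"az":0.0,"claw":0.0},{"dx":0.5,"dy":1.4,"dz":-2.8,"ax":0.0,"ay":0.0,"az":0.0,"claw":0.0},{"dx":1.0,"dy":2.1,"dz":-2.8,"ax":0.0,"ay":0.0,"az":0.0,"claw":0.0},{"dx":1.5,"dy":2.8,"dz":-2.8,"ax":0.0,"ay":0.0,"az":0.0,"claw":0.0}]'

```text
time_s: 9.57
eef_pos: [0.3725, 0.1876, 0.41]
orientation: [0.003, -0.11, 0.994, -0.025]
ft_force: [-0.3, 1.5, -0.8]
gripper_width: -0.0001
```

>>> carry_out --moves '[{"dx":0.6,"dy":0.7,"dz":0.0,"ax":0.0,"ay":0.0,"az":0.0,"claw":0.0},{"dx":1.2,"dy":1.4,"dz":0.0,"ax":0.0,"ay":0.0,"az":0.0,"claw":0.0},{"dx":1.8,"dy":2.1,"dz":0.0,"ax":0.0,"ay":0.0,"az":0.0,"claw":0.0},{"dx":2.4,"dy":2.8,"dz":0.0,"ax":0.0,"ay":0.0,"az":0.0,"claw":0.0},{"dx":2.4,"dy":2.8,"dz":0.0,"ax":0.0,"ay":0.0,"az":0.0,"claw":0.0}]'

```text
time_s: 10.2
eef_pos: [0.1938, 0.3205, 0.4015]
orientation: [0.003, -0.113, 0.993, -0.024]
ft_force: [0.9, 1.3, -0.3]
gripper_width: 0.0
```

Run:
```python
from h import *
p=np.load("p.npy");q=p.copy();q[3]=0;q[4]=0.0
out=[];s=sense();print(s["time_s"],s["eef_pos"],np.round(s["ft_force"],1))
for n,x0,y0 in(("top",150,180),("side",160,130)):
    im=get_image(n);cv2.imwrite(f"pics/end_{n}.png",im)
    b=cv2.resize(im[y0:y0+140,x0:x0+140],(400*2//2,400),interpolation=cv2.INTER_CUBIC);k=400/140
    def pl(P,c): cv2.polylines(b,[((proj(n,np.array(P))-[x0,y0])*k).astype(np.int32)],True,c,1)
    for pw,c in((0,(255,0,0)),(.2,(0,255,0))):
        q[4]=pw;pl([padp(q,.128+a,.068,c) for a,c in((-.029,-.018),(-.029,.018),(.029,.018),(.029,-.018))],c)
    pl([armp(q,.205+.033*np.cos(t),.046,.033*np.sin(t)) for t in np.linspace(0,6.28,40)],(0,0,255))
    out.append(b)
cv2.imwrite("pics/i1.png",np.hstack(out))
```

```text
10.2 [0.19377034 0.32050824 0.40149739] [ 0.9  1.3 -0.3]
```

View pics/i1.png

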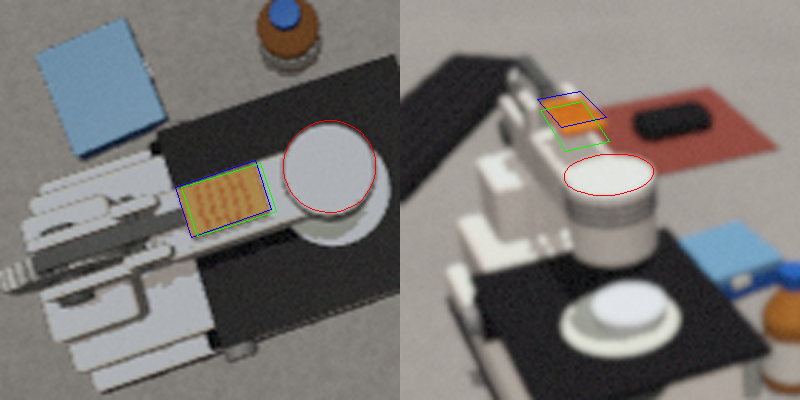

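View pics/end_side.png

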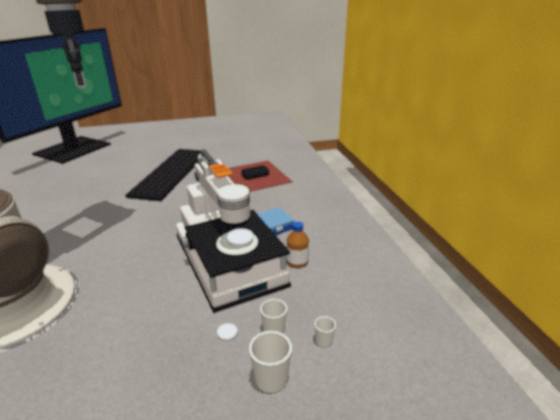

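Run:
```python
from h import *
from scipy.optimize import least_squares
p=np.load("p.npy")
for n in("side","top"):
    im=cv2.imread(f"pics/end_{n}.png");h=cv2.cvtColor(im,cv2.COLOR_BGR2HSV);m=cv2.inRange(h,(5,140,120),(20,255,255))
    x0,y0,w,hh=(205,160,30,20) if n=="side" else (205,230,50,40)
    k=m[y0:y0+hh,x0:x0+w];ys,xs=np.nonzero(k);print(n,"orange",len(xs),(xs.mean()+x0).round(2),(ys.mean()+y0).round(2))
    for t in(0,.03,.06):
      for pw in(0,.1,.2):
        q=p.copy();q[3]=t;q[4]=pw;print("  ",t,pw,proj(n,padp(q,.128,.068))[0].round(2), "lamp",proj(n,armp(q,.205,.046))[0].round(2))
im=cv2.imread("pics/end_side.png");cv2.imwrite("pics/j.png",cv2.resize(im[150:225,190:265],None,fx=8,fy=8,interpolation=cv2.INTER_CUBIC))
```

```text
side orange 215 221.2 170.24
   0 0 [220.08 168.03] lamp [233.18 190.91]
   0 0.1 [220.58 171.05] lamp [233.18 190.91]
   0 0.2 [220.99 173.99] lamp [233.18 190.91]
   0.03 0 [219.62 166.12] lamp [232.73 188.03]
   0.03 0.1 [220.15 169.16] lamp [232.73 188.03]
   0.03 0.2 [220.59 172.13] lamp [232.73 188.03]
   0.06 0 [219.14 164.22] lamp [232.25 185.13]
   0.06 0.1 [219.71 167.27] lamp [232.25 185.13]
   0.06 0.2 [220.17 170.26] lamp [232.25 185.13]
top orange 459 227.62 249.84
   0 0 [228.27 249.53] lamp [265.39 238.22]
   0 0.1 [229.44 249.59] lamp [265.39 238.22]
   0 0.2 [230.28 249.77] lamp [265.39 238.22]
   0.03 0 [227.04 249.68] lamp [264.62 238.08]
   0.03 0.1 [228.32 249.71] lamp [264.62 238.08]
   0.03 0.2 [229.27 249.85] lamp [264.62 238.08]
   0.06 0 [225.75 249.86] lamp [263.75 237.96]
   0.06 0.1 [227.14 249.85] lamp [263.75 237.96]
   0.06 0.2 [228.19 249.96] lamp [263.75 237.96]
```

View pics/j.png

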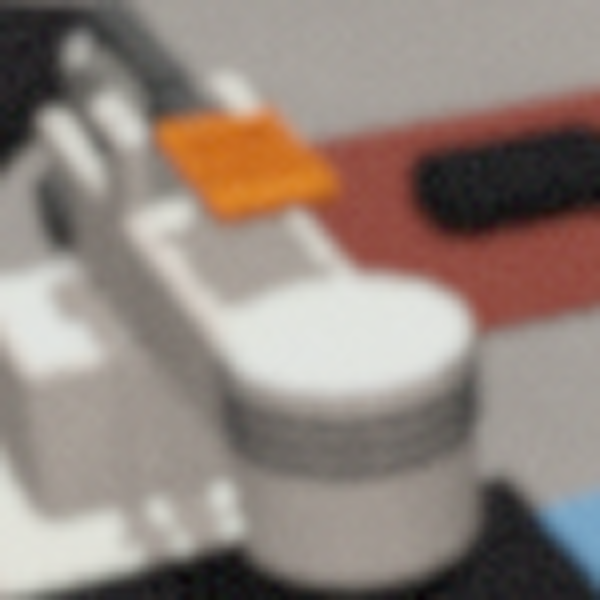

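Run:
```python
from h import *
for n in("side","top"):
    d=cv2.absdiff(cv2.GaussianBlur(cv2.imread(f"pics/{n}0.png"),(5,5),0),cv2.GaussianBlur(cv2.imread(f"pics/end_{n}.png"),(5,5),0)).max(2)
    R=dict(dish=(222,222,262,255),bottle=(284,216,312,272),box=(262,205,292,232),beaker=(256,298,290,338),spare=(212,320,240,345)) if n=="side" else dict(bottle=(238,172,264,208),box=(160,184,213,236),beaker=(324,212,348,240))
    for k,(a,b,c,e) in R.items(): print(n,k,d[b:e,a:c].max())
print(sense()["time_s"],sign_off())
```

```text
side dish 97
side bottle 4
side box 3
side beaker 2
side spare 2
top bottle 3
top box 5
top beaker 2
the job is handed in; nothing more can be done
10.3 None
```

Run:
```python
import cv2,numpy as np
a=cv2.imread("pics/side0.png");b=cv2.imread("pics/end_side.png")
cv2.imwrite("pics/k.png",np.hstack([cv2.resize(x[205:265,205:275],(400,343)) for x in(a,b)]))
```

```text
(no output)
```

View pics/k.png

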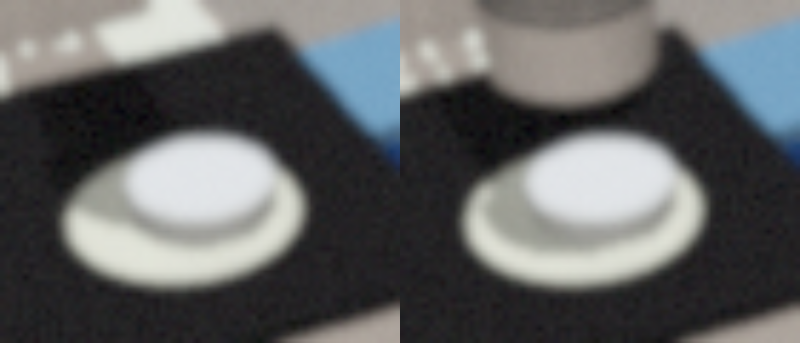

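The lamp arm is down on its stop over the dish, the paddle has been let go, and the job is handed in at 10.3 s. I pressed the paddle with the closed fingertips until the pawl was clear. I then followed the arm's arc down at about 10–12 N, which rose to 34 N at the stop, and backed straight off.

**Last checks:**
- **Arm:** the lamp top lies within 1 pixel of the modelled level position in the side view. The fingertips bottomed out at the height expected for the stop.
- **Bottle, slide box and beaker:** their image areas are unchanged from the start.
- **Dish:** the automatic before/after check flagged this area (difference of 97). I looked at the two crops only after handing in. The dish is in the same place, and the change is the lowered lamp and its shadow.
- **Pawl:** the paddle visibly sprung back up off the arm. I could not measure exactly how far: the top view suggests fully in (about 0 rad), while the side view reads about 0.07 rad.

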